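# Hold the nose rib down in the hand press

## Robot

A 7-joint arm with a two-finger parallel gripper is mounted at the origin on the work surface. World frame = base frame: x ahead of the robot, y to its left, z up, the work surface at z = 0. Lengths are in m, angles in rad, forces in N, time in s.
With the tool pointing down it reaches from about 0.4 to 0.85 m from the base axis. Payload 4.5 kg.
Tool frame: the origin (TCP) lies at the centre of the arm's flange, where the gripper is bolted on; the fingertips stand 166 mm ahead of it and the grasp point (between the pads) lies 147 mm ahead of it (r.grip_depth is the distance from the TCP to the grasp point, in m); z points along the fingers, y is the line along which they close (so a half turn about z gives the same grasp; the last joint's range is limited). The gripper opens to 88 mm and grips with 3 to 60 N. Pads are 18 mm wide; open, the fingers measure 123 mm over their backs; the gripper's body (75 mm by 187 mm) begins 45 mm behind the grasp point.
Start: joints at [-1.154, 0.689, -0.195, 1.565, 0.157, 0.902, -0.215], TCP at [0.233, 0.58, 0.405] pointing down, gripper open.
Joint ranges: [-3.01, 3.01], [-0.46, 2.08], [-1.47, 1.51], [0.13, 2.56], [-1, 4.14], [0.04, 2.09], [-2.66, 2.66]. Speed limits (rad/s): [2.57, 2.57, 3.14, 3.14, 3.14, 3.14, 3.14].

## Interface

Orientations are given as a unit quaternion [x, y, z, w].
In Python, from plant import status, cams, r, finder gives the robot as it stands.
- The arm moves only by the tool play_rows, never from a script. Its argument "rows" is a list of rows, each a list of 7 numbers: the opening in per cent of the stroke, from 0 (shut) to 100 (fully open), then the shift along the tool's x, y, z in m, then the turn, a rotation vector about the tool's x, y, z in degrees. A call has 1 to 8 rows; each row shifts and turns the commanded pose from where the row before left it, along the tool's axes as they then stand; what a row does not reach is not made up. A row lasts 1/8 s, in which the tool goes at most 62.5 mm and 10.7 degrees, less where a joint would pass 70% of its speed; a pose out of reach is approached as far as the arm can. A call with a gripper value outside its range is refused whole. The fingers move at their own pace and stop on an object; "grip_force" is the grip in N (left out, the last holds). Time passes only in rows, so rows that do not move let the fingers close. It gives the time, the measured TCP pose, the force, the opening and the grip force at its end, in the units of the state.
- status.get_state(): the state, without advancing time (a new reading comes with each control period).
- cams.snapshot(name): name is "scene" or "top"; returns the picture (480x640x3 uint8, red, green, blue); there is no depth.
- cams.camera_params(name): a dict with "vfov" (degrees; the focal length in pixels is half the picture's height over the tangent of half this angle, whatever the lens; pixels are square), "cx", "cy" (the principal point, pixels), "R" (3x3) and "t" (3): a world point X has camera coordinates R X + t. Camera axes: x right, y down, z forward; pixel columns grow to the right and rows downward; lengths in m; the calibration is good to about 2 mm. A picture is of the moment at which its call begins. camera_params takes no time and is no camera call.
- r.finish_job(): hands the job in; it is judged then, once.
Trained networks look in the newest picture that a camera, given by its name, has taken for a name from the list of things; names that differ only in an ending like _2 or _b are one class to them, and where a whole thing is asked for, a point or a joint stands for the part that bears it (a point fixed in the world has none). Each returns a list of dicts, best first, with "score" (0 to 1); they miss things now and then, are a little off and sometimes report something else, mostly with a low value. They report only what shows in the picture. A call takes as long as a camera call. They do not tell look-alikes from the thing itself.
- finder.spot_in(camera, label): "at" ([x, y, z] in m, in the coordinates of the camera as it stood for that picture, good to about 4 mm: the middle of the surface that is visible of it).
- finder.regions_of(camera, label): "mask" (480x640 bool, what is visible of it).
The state is a dict: "clock": time; "q": joint angles; "qd": joint speeds; "joint_torque": joint torques, N m; "tool_pos": TCP position; "eef_rot": TCP orientation; "contact_force": force on the tool from outside, world axes, zero at the start; "moment": the same for the moment, N m; "opening": opening from 0.0 (shut) to 1.0 (fully open); "finger_force": force on a finger pad.
Only numpy, scipy, OpenCV 4.12 (cv2) and the standard library are available. Lean on these libraries where they do the work, as an engineer would, in place of code of your own. Each camera call takes 0.05 s, during which the arm holds its last target. There are 200 camera calls.

## Task

A twin hand press on the workshop bench has a plywood nose rib (one end round) under one of its two pads and a plain rectangular packing block under the other. Push down the lever of the side that holds the rib, past its first two detents to the third, so that its pad clamps the rib, and finish while still holding the lever there: it is spring-loaded and flies back if let go. Do not press the other lever, and leave the rib, the block and the things around the press where they are.

Things in the scene. Friction and masses are not known exactly. Their poses are not given: they have to be found in the camera images.
- press: twin press: grey base plate 15 mm thick, fixed, x -70 to 180 and y -210 to 210 mm in its frame. Two equal columns with heads 180 mm high at y = +110 (left) and -110 mm (right), 50 mm wide, x -30 to 90 mm; ram tops 215 mm high. Origin on the bench surface; x points from the handles (robot's side) to the pads, y left, z up. Pads are at x = 60 mm, handles stand out toward -x
- nose_rib: plywood nose rib, loose, 128 mm long, 96 mm wide, 18 mm thick, square at the robot's end, round at the far end; lies flat on the base plate under the left or the right pad (this varies). Origin on its underside, near the pad's axis; its round end reaches 93 mm toward its +x
- packing_block: plain rectangular plywood block, loose, 120 x 50 x 18 mm, lying under the other pad. Origin on its underside, near the pad's axis
- lever_left (a joint): angle of the left lever, rad: 0 at rest (up), growing as the handle is pushed down; detents at 0.30, 0.60, 0.90, end stop at 1.00. A spring always drives it back to 0, from the detents too: they are only felt as a rise and fall of the push on the handle, 4 to 15 N along the way, about 11 N at the third detent, most just past it. The pad meets the work at 0.70
- lever_right (a joint): the same for the right lever
- pivot_left (a point): point on the left lever's pivot axis, in line with the handle's origin; the axis is parallel to the press's y, 140 mm above the bench. At lever angle a the handle bar's axis lies 140*cos(0.5 - a) mm from it toward the press's -x and 140*sin(0.5 - a) mm above it. A steel disc with three brass studs stands beside the pivot
- pivot_right (a point): the same for the right lever
- handle_left: left lever with its handle: black round bar, 20 mm diameter, parallel to the press's y, from 45 mm right of this origin to 55 mm left. Origin on the bar's axis. The lever's arm, a 12 mm round bar, joins at 50 mm left. Bar axis above the bench: 207 mm at rest, 168, 126 and 85 mm at the three detents, 73 mm at the end stop; only the bench lies below it. Its frame turns with the lever
- handle_right: the same for the right lever (its arm too is at the left end)
- pad_left: round rubber pad, 34 mm in diameter, under the left ram, moved down 30 mm per rad by the lever and sprung (800 N/m), so it clamps the 18 mm work with about 6 N at the third detent. Origin at the centre of its underside, 54 mm above the bench at rest
- pad_right: the same for the right press
- glue_bottle: bystander: grey glue bottle, 64 mm in diameter, 170 mm high, standing on the bench; origin at the centre of its underside
- mallet: bystander: hammer lying on the bench; origin at its underside
- varnish_tin: bystander: bare metal tin, 90 mm in diameter, 110 mm high; origin at the centre of its underside
Things that resemble listed ones, but are neither listed nor needed, are in the scene too. Leave any grey or red look-alike of the nose_rib alone.

How it is judged:
On the way, in this order (a step that is already met when the one before it is completed fails the run):
1. the rib side's lever is pushed past its first detent (((y of nose_rib in the frame of press above 0 m and value of joint lever_left above 0.38 rad) or (not (y of nose_rib in the frame of press above 0 m) and value of joint lever_right above 0.38 rad))).
2. then past its second detent to the third (((y of nose_rib in the frame of press above 0 m and value of joint lever_left above 0.82 rad) or (not (y of nose_rib in the frame of press above 0 m) and value of joint lever_right above 0.82 rad))), for 0.2 s.
At the end, for the whole second after the job is handed in: The robot is pushing the handle of the rib's side with more than 2 N and holds that lever at its third detent (above 0.82 rad, up to the stop), its pad pressing on the rib with more than 2 N; the other lever is at rest (below 0.1 rad); rib and block lie within 20 mm of where they were (((y of nose_rib in the frame of press above 0 m and value of joint lever_left above 0.82 rad and value of joint lever_right below 0.1 rad and contact force between pad_left and nose_rib above 2 N and contact force between any of the fingers, the arm and handle_left above 2 N) or (not (y of nose_rib in the frame of press above 0 m) and value of joint lever_right above 0.82 rad and value of joint lever_left below 0.1 rad and contact force between pad_right and nose_rib above 2 N and contact force between any of the fingers, the arm and handle_right above 2 N)) and distance of each of nose_rib, packing_block from where it was at the start of the episode below 0.02 m); the arm keeps its last pose, push and grip.
It fails at once if the other lever is pressed ((y of nose_rib in the frame of press above 0 m and value of joint lever_right above 0.2 rad) or (not (y of nose_rib in the frame of press above 0 m) and value of joint lever_left above 0.2 rad)).
It fails at once if a bystander is moved more than 30 mm (distance of any of glue_bottle, mallet, varnish_tin from where it was at the start of the episode above 0.03 m).
It also fails if it takes over 32 s, if anything falls off the work surface, if the arm or the gripper's body presses on something with over 40 N, if the wrist force passes 120 N, or if a joint passes its speed limit or range.

## Working session

There is one attempt and no reset: what is moved stays moved. The work goes in short steps, Python scripts to look and compute and a tool call to move; the robot and the scene stay as the last step left them, time stands still between calls to the robot, and variables do not carry over. Pictures are saved under pics/ and viewed, at most 10 in all, crops included, and the job is handed in when it is done.

Besides the shell and the picture viewer there is one more tool, called after ">>>" as a command line: name --pt "numbers of a row" for each row, then --argument value for the rest. play_rows: Moves the arm, as the interface text tells. Its arguments: {"type":"object","properties":{"rows":{"type":"array","items":{"type":"array","items":{"type":"number"}}},"grip_force":{"type":"number"}},"required":["rows"]}

```bash
mkdir -p pics; cat > h.py <<'E'
import numpy as np,cv2
from plant import status,cams,r,finder
P={c:cams.camera_params(c) for c in("scene","top")}
def snap(c,f):
    im=cams.snapshot(c); cv2.imwrite(f,im[:,:,::-1]); return im
def world(c,a): p=P[c]; return np.array(p["R"]).T@(np.array(a)-np.array(p["t"]))
def pix(c,X):
    p=P[c]; f=240/np.tan(np.radians(p["vfov"])/2); v=np.array(p["R"])@np.array(X)+np.array(p["t"])
    return p["cx"]+f*v[0]/v[2],p["cy"]+f*v[1]/v[2]
E
python3 - <<'E'
from h import *
np.set_printoptions(precision=3,suppress=True)
for c in P:
    snap(c,f"pics/{c}0.png")
    for n in ["press","nose_rib","packing_block","handle_left","handle_right","glue_bottle","mallet","varnish_tin"]:
        print(c,n,[(world(c,d["at"]).round(3).tolist(),round(d["score"],2)) for d in finder.spot_in(c,n)[:4]])
s=status.get_state();print(s["clock"],s["tool_pos"],s["eef_rot"])
E
```

```text
scene press [([0.751, 0.037, 0.012], 0.58), ([0.764, -0.053, 0.059], 0.41)]
scene nose_rib [([0.422, 0.213, 0.018], 0.92), ([0.398, -0.044, 0.018], 0.84), ([0.791, 0.164, 0.037], 0.83)]
scene packing_block [([0.806, -0.054, 0.031], 0.59), ([0.577, -0.003, 0.205], 0.52)]
scene handle_left [([0.574, 0.21, 0.203], 0.63)]
scene handle_right [([0.578, -0.006, 0.206], 0.85), ([0.75, 0.04, 0.015], 0.74)]
scene glue_bottle [([0.471, 0.44, 0.086], 0.81)]
scene mallet [([0.541, -0.578, 0.024], 0.98)]
scene varnish_tin [([0.638, 0.435, 0.084], 0.71)]
top press [([0.726, 0.052, 0.015], 0.76), ([0.572, 0.208, 0.212], 0.26)]
top nose_rib [([0.805, 0.153, 0.031], 0.93), ([0.415, 0.217, 0.015], 0.87), ([0.573, 0.211, 0.211], 0.63), ([0.376, -0.036, 0.021], 0.55)]
top packing_block [([0.834, -0.047, 0.033], 0.62)]
top handle_left [([0.571, 0.208, 0.211], 0.9)]
top handle_right [([0.575, -0.008, 0.213], 0.7)]
top glue_bottle [([0.457, 0.435, 0.116], 0.69)]
top mallet [([0.574, 0.207, 0.212], 0.6), ([0.49, -0.579, 0.023], 0.57)]
top varnish_tin [([0.613, 0.438, 0.106], 0.74)]
0.9 [0.233 0.58  0.405] [ 0.19   0.982  0.    -0.   ]
```

View pics/scene0.png

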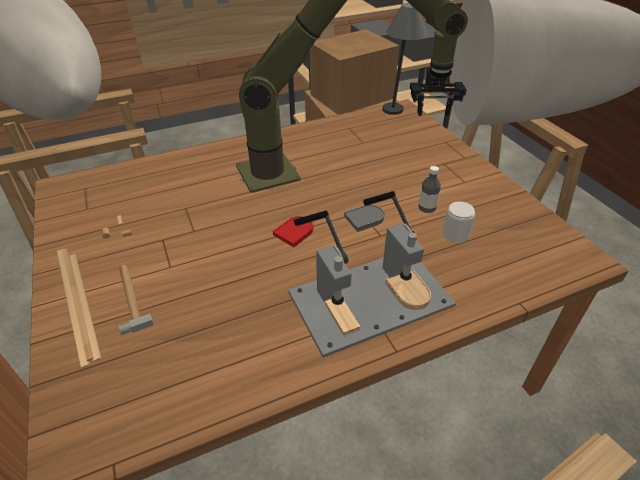

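View pics/top0.png

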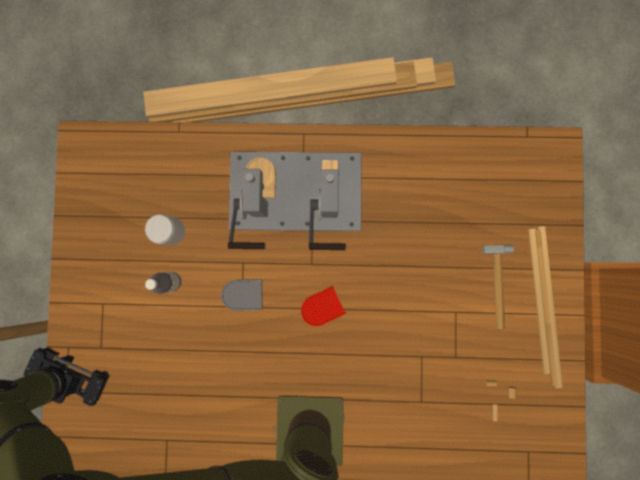

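The wooden rib is under the left pad: about (265,175) in top and (408,290) in scene. The block is on the right. The left handle is near (0.572, 0.209), and the grey and red look-alikes lie on the bench. I'll align the tool, close the fingers and go above the left handle.

>>> play_rows --pt "0 0 0 0 0 0 -7.3" --pt "0 0 0 0 0 0 -7.3" --pt "0 0 0 0 0 0 -7.3" --pt "0 -0.034 -0.037 0 0 0 0" --pt "0 -0.034 -0.037 0 0 0 0" --pt "0 -0.034 -0.037 0 0 0 0" --pt "0 -0.034 -0.037 0 0 0 0" --pt "0 -0.034 -0.037 0 0 0 0" --grip_force 20

```text
clock: 1.9
tool_pos: [0.4044, 0.3934, 0.4049]
eef_rot: [0.0, 1.0, 0.0, 0.0]
contact_force: [0.7, 0.2, -0.6]
opening: 0.114
finger_force: 0.0
```

>>> play_rows --pt "0 -0.034 -0.037 0 0 0 0" --pt "0 -0.034 -0.037 0 0 0 0" --pt "0 -0.034 -0.037 0 0 0 0" --pt "0 -0.034 -0.037 0 0 0 0" --pt "0 -0.02 -0.02 0 0 0 0" --pt "0 0 0 0 0 0 0" --pt "0 0 0 0 0 0 0"

```text
clock: 2.78
tool_pos: [0.5583, 0.2279, 0.4048]
eef_rot: [-0.001, 1.0, 0.001, -0.0]
contact_force: [0.2, 0.8, 1.4]
opening: 0.007
finger_force: 0.0
```

>>> play_rows --pt "0 -0.012 -0.021 0 0 0 0" --pt "0 0 0 0 0 0 0" --pt "0 0 0 0 0 0 0"

```text
clock: 3.15
tool_pos: [0.5702, 0.2074, 0.4048]
eef_rot: [-0.001, 1.0, 0.001, -0.0]
contact_force: [-0.4, -0.3, -0.8]
opening: 0.008
finger_force: 0.0
```

```bash
python3 - <<'E'
from h import *
im=snap("scene","pics/s1f.png"); cv2.imwrite("pics/s1.png",cv2.resize(im[140:340,290:490,::-1],(600,600),interpolation=cv2.INTER_CUBIC))
print([(world("scene",d["at"]).round(3),d["score"]) for d in finder.spot_in("scene","handle_left")[:2]]); s=status.get_state();print(s["tool_pos"],s["contact_force"])
E
```

```text
[(array([0.573, 0.212, 0.204]), 0.61)]
[0.57034732 0.20722712 0.40484669] [-0.95523559  0.51569838 -0.41956759]
```

View pics/s1.png

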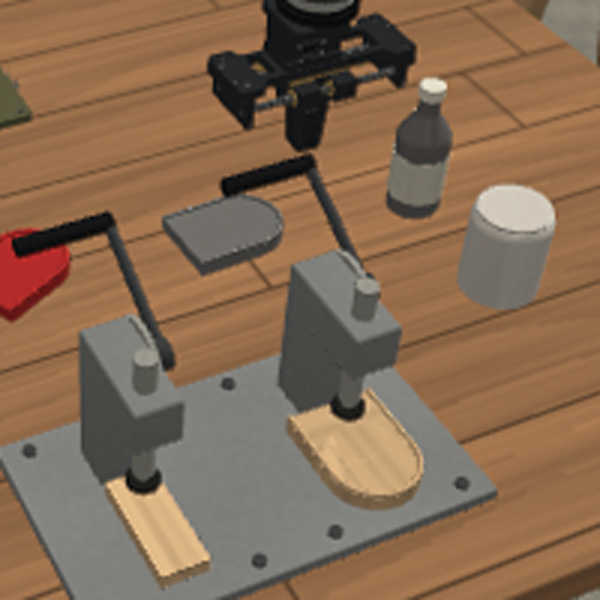

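```bash
python3 - <<'E'
from h import *
c=lambda X,k="scene":np.round((np.array(pix(k,X))-[290,140])*3)
for X in [(.57,.207,.239),(.573,.21,.207),(.573,.26,.207),(.573,.16,.207),(.573,.207,.217)]: print(X,c(X))
im=snap("top","pics/t1f.png"); cv2.imwrite("pics/t1.png",cv2.resize(im[130:330,180:380,::-1],(600,600),interpolation=cv2.INTER_CUBIC))
E
```

```text
(0.57, 0.207, 0.239) [299. 143.]
(0.573, 0.21, 0.207) [300. 170.]
(0.573, 0.26, 0.207) [344. 158.]
(0.573, 0.16, 0.207) [256. 183.]
(0.573, 0.207, 0.217) [299. 163.]
```

View pics/t1.png

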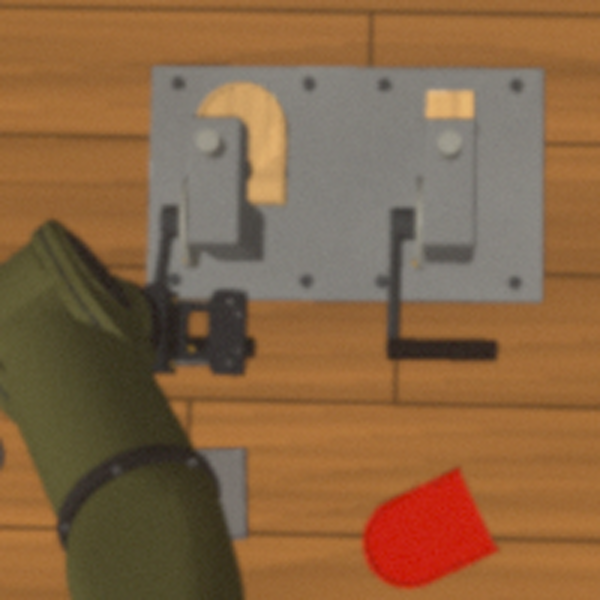

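The finder's point is biased by the lever arm. I'll back-project the bar's ends at z = 0.207 instead: scene crop (225,187) and (313,163), top picture (230,245) and (265,245).

```bash
python3 - <<'E'
from h import *
def ray(c,u,v,z):
    p=P[c]; f=240/np.tan(np.radians(p["vfov"])/2);R=np.array(p["R"]);C=-R.T@np.array(p["t"])
    d=R.T@np.array([(u-p["cx"])/f,(v-p["cy"])/f,1]); return (C+d*(z-C[2])/d[2]).round(4)
for u,v in [(225,187),(313,163)]: print("scene",ray("scene",290+u/3,140+v/3,.207))
t=cv2.imread("pics/top0.png")
for x0 in (225,305):
    g=t[236:255,x0-3:x0+45].mean(2)<45; ys,xs=np.nonzero(g); xs+=x0-3; ys+=236
    m=xs>xs.min()+8
    print("top",ray("top",xs.min()-.5,ys[m].mean(),.207),ray("top",xs.max()+.5,ys[m].mean(),.207))
print("head front/ram left", ray("top",249,177,.215),ray("top",329,177,.215))
for u,v in [(147,292+8),(543,300),(152,67),(543,70)]: print("plate",ray("top",180+u/3,130+v/3,.015))
E
```

```text
scene [0.5667 0.1291 0.207 ]
scene [0.568  0.2272 0.207 ]
top [0.5635 0.2233 0.207 ] [0.5655 0.1276 0.207 ]
top [0.5656 0.0024 0.207 ] [ 0.5676 -0.0925  0.207 ]
head front/ram left [0.7501 0.1713 0.215 ] [ 0.7538 -0.0467  0.215 ]
plate [0.6179 0.2677 0.015 ]
plate [ 0.6263 -0.1504  0.015 ]
plate [0.8675 0.2705 0.015 ]
plate [ 0.8708 -0.1464  0.015 ]
```

The bar runs y 0.127 to 0.227 at x ≈ 0.566, so I'll shift to y 0.175 before pressing.

>>> play_rows --pt "0 0.004 -0.032 0 0 0 0" --pt "0 0 0 0 0 0 0" --pt "0 0 0 0.015 0 0 0" --pt "0 0 0 0.008 0 0 0" --pt "0 0.004 0 0.008 0 0 0" --pt "0 0.003 0 0.008 0 0 0" --pt "0 0 0 0 0 0 0"

```text
clock: 4.18
tool_pos: [0.5579, 0.175, 0.3649]
eef_rot: [-0.001, 1.0, -0.0, -0.003]
contact_force: [-6.7, 0.1, 8.7]
opening: 0.004
finger_force: 4.5
```

```bash
python3 - <<'E'
from h import *
im=snap("scene","pics/s2f.png"); cv2.imwrite("pics/s2.png",cv2.resize(im[140:340,290:490,::-1],(600,600),interpolation=cv2.INTER_CUBIC))
s=status.get_state();print(s["tool_pos"],s["contact_force"])
E
```

```text
[0.55793641 0.17504906 0.36511519] [-6.66297785 -0.91790654 10.01464081]
```

View pics/s2.png

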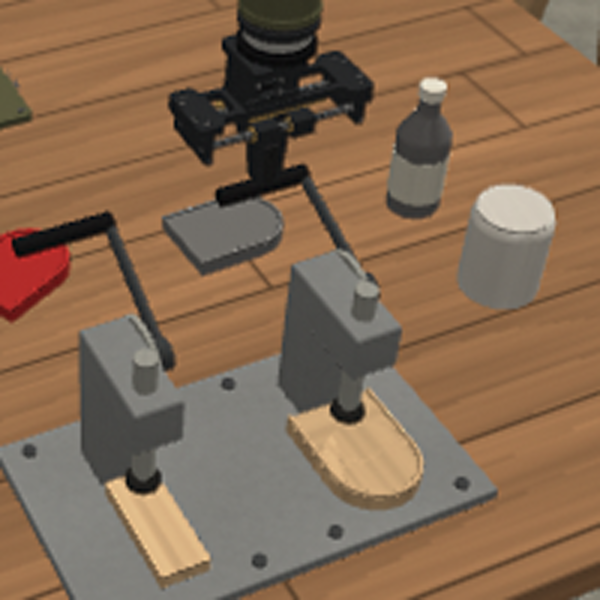

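The fingertips are centred on the left bar at crop (265,185), which has started to move down. I'll follow the arc.

>>> play_rows --pt "0 0.006 0 0.014 0 0 0" --pt "0 0.004 0 0.014 0 0 0" --pt "0 0.001 0 0.014 0 0 0" --pt "0 0 0 0.014 0 0 0" --pt "0 -0.001 0 0.012 0 0 0" --pt "0 0 0 0 0 0 0"

```text
clock: 4.97
tool_pos: [0.5484, 0.175, 0.2965]
eef_rot: [-0.001, 1.0, -0.0, -0.003]
contact_force: [-6.4, 0.1, 8.9]
opening: 0.006
finger_force: 4.5
```

>>> play_rows --pt "0 -0.001 0 0.012 0 0 0" --pt "0 -0.003 0 0.012 0 0 0" --pt "0 -0.004 0 0.009 0 0 0" --pt "0 -0.003 0 0.006 0 0 0" --pt "0 0 0 0 0 0 0" --pt "0 0 0 0 0 0 0" --pt "0 0 0 0 0 0 0"

```text
clock: 5.85
tool_pos: [0.5588, 0.175, 0.2582]
eef_rot: [-0.001, 1.0, -0.0, -0.003]
contact_force: [-7.4, 0.0, 10.0]
opening: 0.004
finger_force: 4.8
```

```bash
python3 - <<'E'
from h import *
im=snap("scene","pics/s3f.png"); cv2.imwrite("pics/s3.png",cv2.resize(im[140:340,290:490,::-1],(600,600),interpolation=cv2.INTER_CUBIC))
s=status.get_state();print(s["tool_pos"],s["contact_force"])
z=s["tool_pos"][2]-.176; print("angle",.5+np.arcsin((.14-z)/.14))
E
```

```text
[0.55879834 0.17495429 0.25822189] [-8.66022149 -0.64999697  9.87207504]
angle 0.9254171350686107
```

View pics/s3.png

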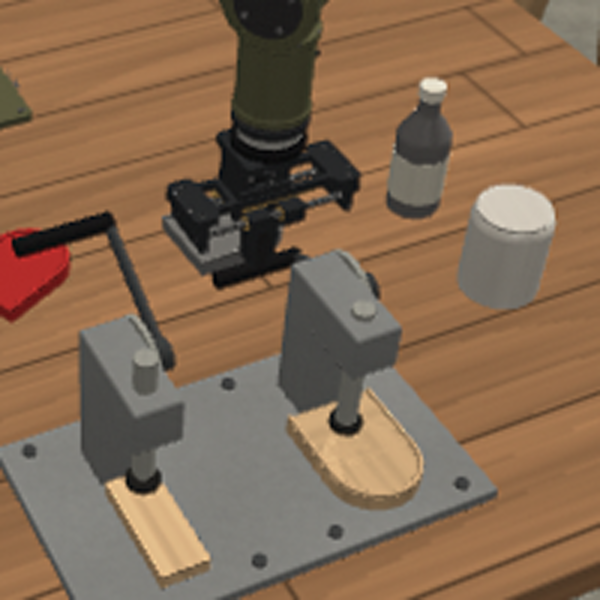

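The pad is down on the rib at crop (346,420), and the lever is at about 0.92 rad under a steady push. The right lever is up and nothing else has moved. I'll check it holds for a moment, then hand in.

>>> play_rows --pt "0 0 0 0 0 0 0" --pt "0 0 0 0 0 0 0" --pt "0 0 0 0 0 0 0" --pt "0 0 0 0 0 0 0" --pt "0 0 0 0 0 0 0" --pt "0 0 0 0 0 0 0" --pt "0 0 0 0 0 0 0" --pt "0 0 0 0 0 0 0"

```text
clock: 6.9
tool_pos: [0.5588, 0.175, 0.2582]
eef_rot: [-0.001, 1.0, -0.0, -0.003]
contact_force: [-7.7, -0.2, 9.5]
opening: 0.004
finger_force: 4.8
```

```bash
python3 -c "
from plant import r
print(r.finish_job())"
```

```text
the job is handed in; nothing more can be done
None
```

The job is handed in with the left lever, the rib's side, held at about 0.92 rad (just past the third detent) and its pad down on the rib; the right lever, block and bystanders look unmoved in the last picture, and no verdict was returned.

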